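# Lock the swing-arm pivot nut with its pin

## Robot

A 6-joint arm with a two-finger parallel gripper is mounted at the origin on the work surface. World frame = base frame: x ahead of the robot, y to its left, z up, the work surface at z = 0. Lengths are in m, angles in rad, forces in N, time in s.
With the tool pointing down it reaches from about 0.3 to 0.825 m from the base axis. Payload 5.4 kg.
Tool frame: the origin (TCP) lies midway between the tips of the shut fingers; the grasp point (between the pads) lies 19 mm behind it (manip.grasp_offset is the x of the grasp point in the tool frame, in m); x points along the fingers, y is the direction in which the jaws open and shut, and the axes are right-handed (so a half turn about x gives the same grasp; the last joint's range is limited). The gripper opens to 92 mm and grips with 3 to 60 N. Pads are 20 mm wide; open, the fingers measure 128 mm over their backs; the gripper's body (75 mm by 189 mm) begins 69 mm behind the grasp point.
Start: joints at [1.03, 0.158, 1.597, -0, 1.386, -0.21], TCP at [0.187, 0.544, 0.215] pointing down, gripper open.
Joint ranges: [-2.91, 2.91], [-0.94, 2.29], [0.18, 2.7], [-1.29, 4.43], [0.17, 2.64], [-3, 3]. Speed limits (rad/s): [2.57, 2.57, 3.14, 3.14, 3.14, 3.14].

## Interface

Orientations are given as a unit quaternion [x, y, z, w].
In Python, from workcell import manip, eyes, ticket gives the robot as it stands. The module is installed in compiled form; this text tells all that it offers.
- The arm moves only by the tool move_arm, never from a script. Its arguments are lists of equal length, an entry for each row: "linear": the shift along the tool's x, y, z in mm, a list of three; "angular": the turn, a rotation vector about the tool's x, y, z in degrees, a list of three; "gripper": the finger opening in mm, from 0 to 91.9. In form: {"linear": [[tx, ty, tz], ...], "angular": [[ax, ay, az], ...], "gripper": [gripper, ...]}. A call has 1 to 12 rows; each row is the pose to reach, as a shift and turn from the pose measured when the call began, along the tool's axes at that moment; what a row does not reach only later rows make up. A row lasts 1/12 s, in which the tool goes at most 41.7 mm and 7.16 degrees, less where a joint would pass 70% of its speed; a pose out of reach is approached as far as the arm can. A call with a gripper value outside its range is refused whole. The fingers move at their own pace and stop on an object; the grip force is fixed at half the most. Time passes only in rows, so rows that repeat a pose let the fingers close. It gives the time, the measured TCP pose, the force and the opening at its end, in the units of the state.
- manip.read_state(): the state, without advancing time (a new reading comes with each control period).
- eyes.camera(name): name is "scene" or "top" or "wrist"; returns a dict with "frame" (400x640x3 uint8, red, green, blue), "intrinsics" (3x3 intrinsics, pixels), "k1" (the pictures are not rectified: a ray, as slopes to the right and down, at radius r is drawn at 1 + k1 r^2 times it, then the intrinsics apply), "T" (4x4, takes a point from camera to world coordinates); the wrist camera has in their place "tool_from_camera" (4x4, takes a point from camera to tool coordinates, whose origin is the TCP and whose axes are the tool frame's). Camera axes: x right, y down, z forward; pixel columns grow to the right and rows downward; lengths in m; the calibration is good to about 2 mm. A picture is of the moment at which its call begins: read the wrist's pose just before it. There is no depth.
- ticket.job_done(): hands the job in, once; it reports no verdict.
The state is a dict: "clock": time; "q": joint angles; "joint_vel": joint speeds; "tau": joint torques, N m; "ee_pos": TCP position; "orientation": TCP orientation; "wrist_force": force on the tool from outside, world axes, zero at the start; "wrist_torque": the same for the moment, N m; "width": finger opening in m.
Only numpy, scipy, OpenCV 4.12 (cv2) and the standard library are available. Lean on these libraries where they do the work, as an engineer would, in place of code of your own. Each camera call takes 0.05 s, during which the arm holds its last target. There are 200 camera calls.

## Task

Tighten (clockwise from above) the slotted castle nut on the swing-arm pivot just to the next slot that lines up with the cross hole in the spindle, neither going past it nor backing off to the slot before. Then take the red-handled locking pin from its blue rest and push it gently, without forcing it, through slot and hole - feel for the hole's height, it is not exactly known - until its collar is pressed fully home against the nut. Leave the pin there and disturb nothing else on the trolley.

Things in the scene. Friction and masses are not known exactly. Their poses are not given: they have to be found in the camera images.
- pivot: White swing-arm pivot, bolted down; origin on the table under its upright spindle, axes as hole. Flange 110 mm square, column, grey hub (72 mm diameter, top 70 mm above the table), brass washer (56 mm diameter, top at 73 mm), the nut. The grey arm, 36 mm wide, top at 68 mm (78 at its black end), runs along +x to 187 mm from the spindle.
- hole (a point): Nominal centre of the square cross hole (9 x 9 mm, right through) in the steel spindle (30 mm diameter), on its axis, 100.5 mm above the table. The spindle stands on shims: the real hole is up to 5.5 mm HIGHER OR LOWER than this point (spindle's end 113 mm above the table, +-5.5). y is the line of the hole (yellow line on the spindle's end), x along the grey arm, z up.
- nut_centre (a point): Centre of the steel castle nut on the spindle: hexagon 46 mm over flats, 38 mm tall (73 to 111 mm above the table), six slots 9.5 mm wide, 21 mm deep, open at the top, one through the middle of each flat. Turns about z against friction (about 0.25 N m), stays where left, keeps its height. Clockwise from above tightens. y points out through the next slot, z up.
- next_slot (a point): Mouth of the slot that is next to line up when tightening: middle of a flat, 23 mm out from the nut's axis, 100.5 mm above the table. Lined up, it lies on the hole's y axis (+y side), the opposite slot on the -y side; at the start it is 0.3 to 0.85 rad short of that.
- pin_grip (a point): Grip point of the loose pin: on its upright red plate, 25 mm above the shank's axis, mid-thickness. The plate is 10 mm thick (x), 24 mm long (y, 12 either side of this point), and reaches from 37 mm below this point to 13 mm above. y points along the shank to its tip, z up. The collar's face is 16 mm ahead in y.
- pin_fit (a point): Point on the pin's shank axis, 23 mm ahead of the collar's face; y along the shank to its tip. With the collar fully home against the nut's flat it lies on the spindle's axis, at the real hole's height. The pin may enter from either side.
- pin: The loose locking pin, about 50 g; origin at the centre of the collar's face, y along the shank, z up the red plate. Steel collar 16 x 16 mm, 4 mm thick, in front of the plate; square shank 7 x 7 mm, 54 mm long from the collar's face, the last 1 mm chamfered to 6 mm. About 1 mm clearance all round in the hole.
- pin_rest: Fixed blue rest that holds the pin level at the start, shank axis 30 mm above the table; the pin lifts straight up. 60 x 110 mm, 18 mm high, with little walls to 32 mm beside the plate's foot and the shank. Origin on the table under the collar's face, y along the shank.
- spare_nut: bystander: loose brass nut, about 46 mm, 20 mm high, origin under its centre
- spanner: bystander: steel spanner 180 mm long lying on the table
- wipes: bystander: white and green canister, 90 mm diameter, 190 mm tall, origin under its centre
- drum: bystander: steel drum, 100 mm diameter, 110 mm tall, origin under its centre
- test_box: bystander: white and orange carton 90 x 150 x 75 mm, origin under its centre
- swab_box: bystander: open box of swabs 80 x 80 x 85 mm, swabs to about 107 mm, origin under its centre
- dish: bystander: steel bowl, 100 mm diameter, 35 mm high, origin under its centre
There are look-alikes about, which are no part of the job. Of the things shaped like the pin, the red one is meant.

How it is judged:
By the outcome, as a careful person would: the job done as asked, in the order asked, and still so for the second after the job is handed in, with the robot touching nothing.
It also fails if it takes over 67 s, if anything falls off the work surface, if the arm or the gripper's body presses on something with over 40 N, if the wrist force passes 120 N, or if a joint passes its speed limit or range.

## Working session

There is one attempt and no reset: what is moved stays moved. The work goes in short steps, Python scripts to look and compute and a tool call to move; the robot and the scene stay as the last step left them, time stands still between calls to the robot, and variables do not carry over. Pictures are saved under pics/ and viewed, about 8 in all and at most 12, crops included, and the job is handed in when it is done.

Besides the shell and the picture viewer there is one more tool, called after ">>>" as name(argument=value, ...) on one line, values as JSON. move_arm: Moves the arm, as the interface text tells. Its arguments: {"type":"object","properties":{"linear":{"type":"array"},"angular":{"type":"array"},"gripper":{"type":"array"}},"required":["linear","angular","gripper"]}

```bash
mkdir -p pics
cat > h.py <<'E'
import numpy as np, cv2
from scipy.spatial.transform import Rotation as R
from workcell import manip, eyes, ticket
def shot(name):
    s=manip.read_state(); c=eyes.camera(name); f=c["frame"]
    if name=="wrist":
        T=np.eye(4); T[:3,:3]=R.from_quat(s["orientation"]).as_matrix(); T[:3,3]=s["ee_pos"]
        c["T"]=T@np.array(c["tool_from_camera"])
    np.savez(f"last_{name}.npz",frame=f,K=np.array(c["intrinsics"]),k1=c["k1"],T=c["T"])
    return load(name)
def load(name):
    d=np.load(f"last_{name}.npz"); return {k:d[k] for k in d}
def ray(c,u,v):
    K=c["K"]; d=np.array([(u-K[0,2])/K[0,0],(v-K[1,2])/K[1,1]]); s=d.copy()
    for _ in range(20): s=d/(1+c["k1"]*(s@s))
    T=c["T"]; return T[:3,3],T[:3,:3]@np.array([s[0],s[1],1.])
def onz(c,u,v,z):
    o,d=ray(c,u,v); return o+d*(z-o[2])/d[2]
def proj(c,p):
    T=c["T"]; q=T[:3,:3].T@(np.array(p)-T[:3,3]); s=q[:2]/q[2]; s=s*(1+c["k1"]*(s@s))
    return np.array([c["K"][0,0]*s[0]+c["K"][0,2],c["K"][1,1]*s[1]+c["K"][1,2]])
def save(c,fn,box=None,scale=1):
    f=c["frame"]
    if box: x0,y0,x1,y1=box; f=f[y0:y1,x0:x1]
    f=cv2.resize(f,None,fx=scale,fy=scale,interpolation=cv2.INTER_CUBIC)
    cv2.imwrite(fn,f[:,:,::-1])
def tool(dw):  # world shift (m) -> tool mm
    s=manip.read_state(); return R.from_quat(s["orientation"]).as_matrix().T@np.array(dw)*1000
E
python3 - <<'E'
from h import *
s=manip.read_state(); print(s["ee_pos"],s["orientation"],s["width"],s["clock"],manip.grasp_offset)
print(R.from_quat(s["orientation"]).as_matrix().round(3))
ims=[]
for n in("top","scene","wrist"):
    c=shot(n); print(n,c["K"][0,0],c["k1"],c["T"].round(3).tolist())
    save(c,f"pics/{n}1.png",None,1.25)
E
```

```text
[0.18644474 0.54326699 0.21362037] [ 0.11580556  0.69770608 -0.1170385   0.69720678] 0.09186557763498601 0.0 -0.0187
[[-0.001  0.325  0.946]
 [-0.002  0.946 -0.325]
 [-1.    -0.002 -0.   ]]
top 375.1733051953117 -0.0884566432974022 [[0.052, -0.977, 0.206, 0.285], [-0.999, -0.05, 0.015, -0.007], [-0.004, -0.207, -0.978, 1.241], [0.0, 0.0, 0.0, 1.0]]
scene 420.8593974411165 -0.0078790272946395 [[-0.341, 0.658, -0.671, 1.327], [0.94, 0.254, -0.229, 0.269], [0.019, -0.709, -0.705, 0.911], [0.0, 0.0, 0.0, 1.0]]
wrist 284.0840969558805 -0.025019385331084505 [[0.324, 0.914, 0.246, 0.118], [0.946, -0.312, -0.086, 0.567], [-0.002, 0.26, -0.966, 0.384], [0.0, 0.0, 0.0, 1.0]]
```

View pics/top1.png

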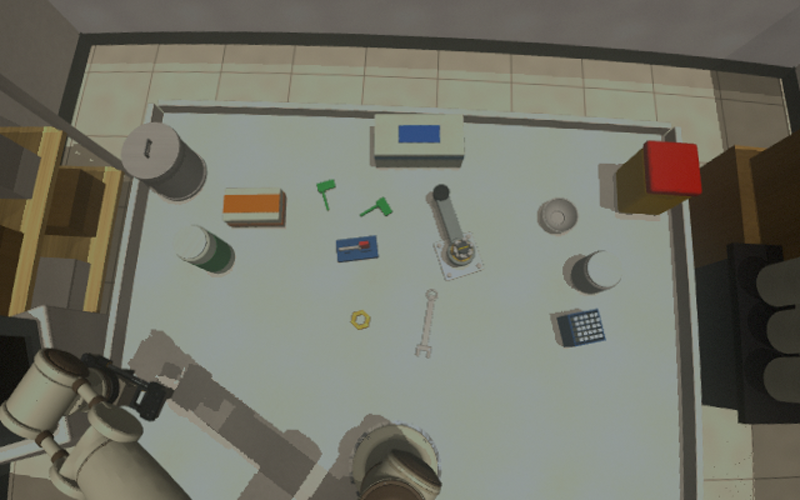

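View pics/scene1.png

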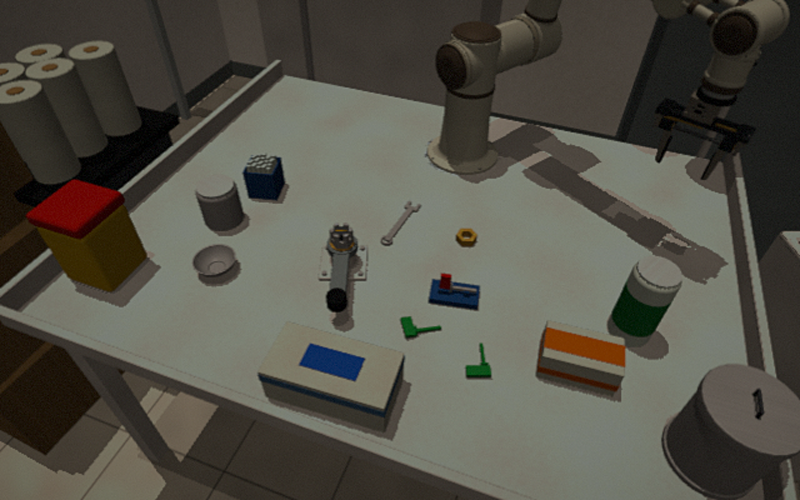

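The top view shows the pivot at (460,252) in the 1.25x picture, with its arm running up to (442,190). The red pin is on the blue rest at (357,248), tip to the left. Look-alikes are two green pins at (327,193) and (378,208), and the brass spare nut at (360,320). I choose the red plate on the blue rest.

Run:
```python
from h import *
t=load("top"); s=load("scene")
def red(c,box):
    f=c["frame"].astype(int); x0,y0,x1,y1=box
    m=np.zeros(f.shape[:2],bool); m[y0:y1,x0:x1]=((f[...,0]>90)&(f[...,0]>2*f[...,1])&(f[...,0]>2*f[...,2]))[y0:y1,x0:x1]
    v,u=np.nonzero(m); return u.mean(),v.mean(),len(u)
def blue(c,box):
    f=c["frame"].astype(int); x0,y0,x1,y1=box
    m=np.zeros(f.shape[:2],np.uint8); m[y0:y1,x0:x1]=((f[...,2]>1.6*f[...,0])&(f[...,2]>60))[y0:y1,x0:x1]
    ct=max(cv2.findContours(m,0,1)[0],key=cv2.contourArea); return cv2.minAreaRect(cv2.convexHull(ct))
rt=red(t,(260,180,310,220)); rs=red(s,(340,210,400,255)); print(rt,rs)
o1,d1=ray(t,*rt[:2]); o2,d2=ray(s,*rs[:2])
A=np.c_[d1,-d2]; k=np.linalg.lstsq(A,o2-o1,rcond=None)[0]; print("red tri",(o1+d1*k[0]),(o2+d2*k[1]))
print("red z.06",onz(t,*rt[:2],.06)[:2])
b=blue(t,(260,180,310,220)); print(b)
P=[onz(t,*p,.018)[:2] for p in cv2.boxPoints(b)]; print(np.round(P,3).tolist(), np.mean(P,0))
for n,u,v,z in(("spindle",460/1.25,249/1.25,.113),("armend",441/1.25,190/1.25,.078),("tip",338/1.25,247/1.25,.03)): print(n,onz(t,u,v,z))
for n,u,v,z in(("spindle",342/1.25,229/1.25,.113),("armend",337/1.25,297/1.25,.078)): print(n,onz(s,u,v,z))
save(s,"pics/crop1.png",(240,160,400,260),5)
```

```text
(np.float64(290.70588235294116), np.float64(194.0), 17) (np.float64(356.57894736842104), np.float64(219.94736842105263), 19)
red tri [0.55965586 0.11025673 0.06728382] [0.55950195 0.11086946 0.06730897]
red z.06 [0.5613593  0.11098352]
((284.9461669921875, 198.56922912597656), (16.248550415039062, 31.504823684692383), 82.87498474121094)
[[0.573, 0.191], [0.591, 0.087], [0.537, 0.076], [0.518, 0.18]] [0.55465959 0.13340779]
spindle [ 0.54468592 -0.13349524  0.113     ]
armend [ 0.70839648 -0.08382462  0.078     ]
tip [0.55271967 0.18055429 0.03      ]
spindle [ 0.55043429 -0.13753408  0.113     ]
armend [ 0.70859088 -0.07897821  0.078     ]
```

View pics/crop1.png

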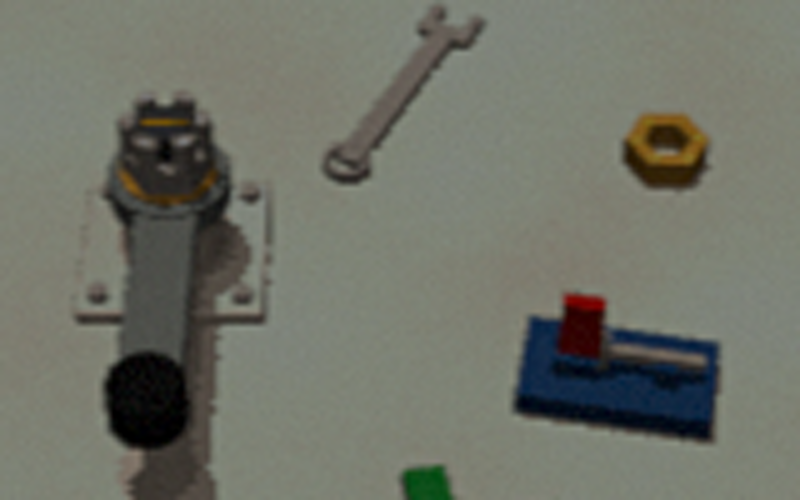

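Close crop: the red plate stands on the blue rest at crop (583,325) with its shank to the right. The yellow line on the spindle's end is at (165,122). The choice of the red pin holds. I'm moving over the pivot.

>>> move_arm(linear=[[-20,-524,562],[-20,-524,562],[-20,-524,562],[-20,-524,562],[-20,-524,562],[-20,-524,562],[-20,-524,562],[-20,-524,562],[-20,-524,562],[-20,-524,562],[-20,-524,562],[-20,-524,562]], angular=[[52,0,0],[52,0,0],[52,0,0],[52,0,0],[52,0,0],[52,0,0],[52,0,0],[52,0,0],[52,0,0],[52,0,0],[52,0,0],[52,0,0]], gripper=[91,91,91,91,91,91,91,91,91,91,91,91])

```text
clock: 1.15
ee_pos: [0.422, 0.1006, 0.2275]
orientation: [0.41, 0.576, -0.411, 0.576]
wrist_force: [1.2, 0.2, -0.3]
width: 0.0908
```

>>> move_arm(linear=[[22,41,264],[22,41,264],[22,41,264],[22,41,264],[22,41,264],[22,41,264],[22,41,264],[22,41,264],[22,41,264],[22,41,264]], angular=[[0,0,0],[0,0,0],[0,0,0],[0,0,0],[0,0,0],[0,0,0],[0,0,0],[0,0,0],[0,0,0],[0,0,0]], gripper=[91,91,91,91,91,91,91,91,91,91])

```text
clock: 1.98
ee_pos: [0.5463, -0.1347, 0.2055]
orientation: [0.41, 0.576, -0.411, 0.576]
wrist_force: [0.2, 0.5, 0.9]
width: 0.0913
```

Run:
```python
from h import *
s=manip.read_state(); print(s["ee_pos"],s["q"])
c=shot("wrist"); p=proj(c,[.547,-.135,.113]); print(p)
x,y=int(p[0]),int(p[1]); save(c,"pics/w2.png",(max(x-80,0),max(y-60,0),x+80,y+60),5)
print(max(x-80,0),max(y-60,0))
```

```text
[ 0.54632614 -0.13467039  0.20545437] [-4.55997913e-01  1.34467525e-01  1.64192116e+00 -7.31489773e-04
  1.36616869e+00 -7.88455820e-01]
[318.15095885 202.07318795]
238 142
```

View pics/w2.png

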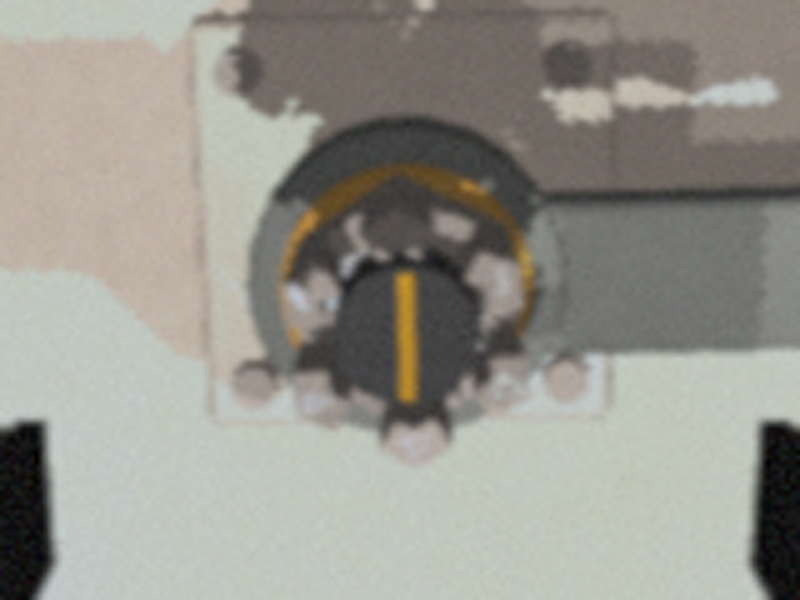

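The wrist crop shows the yellow line from (404,272) to (408,402) and nut corners near image up and down. The slots are therefore about 30° off the line. The next slot is at about 122° in the image and the line at about 92°. I'll measure the line and rectify the nut's top plane.

```bash
cat >> h.py <<'E'
def yellow(c,p0,z=.113,rad=30):
    f=c["frame"].astype(int); u0,v0=proj(c,p0)
    m=(f[...,0]>110)&(f[...,0]>f[...,2]*1.8)&(f[...,1]>f[...,2]*1.25)
    V,U=np.nonzero(m); k=np.hypot(U-u0,V-v0)<rad; m2=np.zeros(m.shape,np.uint8); m2[V[k],U[k]]=1
    n,l,st,ce=cv2.connectedComponentsWithStats(m2); i=min(range(1,n),key=lambda i:np.hypot(*(ce[i]-[u0,v0])) if st[i,4]>15 else 99)
    v,u=np.nonzero(l==i); P=np.array([onz(c,a,b,z)[:2] for a,b in zip(u,v)]); w=P-P.mean(0)
    d=np.linalg.svd(w)[2][0]; d*=np.sign(d[1]); L=np.ptp(w@d); return (u.mean(),v.mean()),P.mean(0),np.degrees(np.arctan2(d[1],d[0])),L
def rectify(c,cx,cy,yaw,z,fn,half=.04,px=600):
    g=np.linspace(-half,half,px); X,Y=np.meshgrid(g,-g); a=np.radians(yaw)
    T=c["T"]; W=np.stack([cx+X*np.cos(a)-Y*np.sin(a),cy+X*np.sin(a)+Y*np.cos(a),0*X+z],-1)
    q=(W-T[:3,3])@T[:3,:3]; s=q[...,:2]/q[...,2:]; s=s*(1+c["k1"]*(s**2).sum(-1,keepdims=True))
    o=cv2.remap(c["frame"],(c["K"][0,0]*s[...,0]+c["K"][0,2]).astype('f4'),(c["K"][1,1]*s[...,1]+c["K"][1,2]).astype('f4'),1)
    cv2.imwrite(fn,o[:,:,::-1]); return o
E
python3 - <<'E'
from h import *
c=load("wrist"); y=yellow(c,[.547,-.14,.113]); print(y)
o=rectify(c,*y[1],y[2]-90,.111,"pics/r3.png")
E
```

```text
((np.float64(318.79646017699116), np.float64(209.28318584070797)), array([ 0.54997816, -0.14167805]), np.float64(110.98659227483144), np.float64(0.026276087865777))
```

View pics/r3.png

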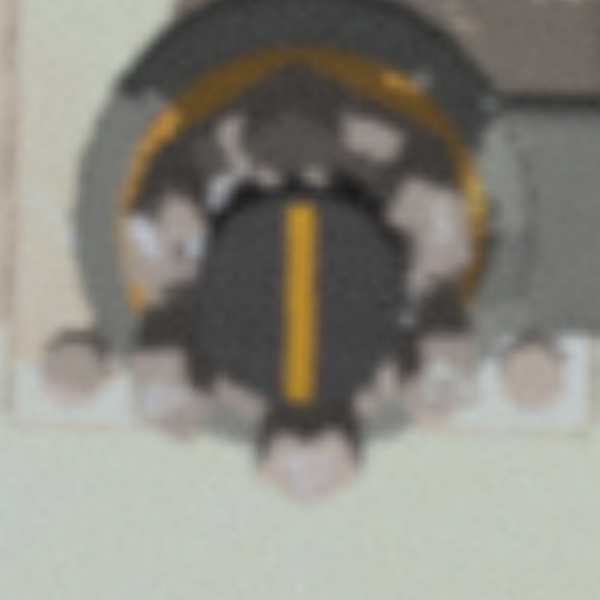

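Slots lie at about 1° mod 60° in the hole frame, so the turn needed is about 31° clockwise. The hole's y yaw is 111°, and the nut centre is about (0.550, -0.142). I'll go down over the nut with the jaws across the flats.

>>> move_arm(linear=[[40,1,8],[80,1,8],[110,1,8],[124,1,8],[124,1,8],[124,1,8]], angular=[[-2,0,0],[-2,0,0],[-2,0,0],[-2,0,0],[-2,0,0],[-2,0,0]], gripper=[91,91,91,91,91,91])

```text
clock: 2.53
ee_pos: [0.5494, -0.1403, 0.0818]
orientation: [0.399, 0.584, -0.4, 0.583]
wrist_force: [-0.2, -0.2, 1.6]
width: 0.0909
```

>>> move_arm(linear=[[0,0,0],[0,0,0],[0,0,0],[0,0,0],[0,0,0],[0,0,0],[0,0,0],[0,0,0],[0,0,0]], angular=[[0,0,0],[0,0,0],[0,0,0],[0,0,0],[0,0,0],[0,0,0],[0,0,0],[0,0,0],[0,0,0]], gripper=[60,50,44,44,44,44,44,44,44])

```text
clock: 3.28
ee_pos: [0.549, -0.1406, 0.082]
orientation: [0.399, 0.584, -0.4, 0.583]
wrist_force: [-4.1, -1.6, 3.2]
width: 0.0462
```

>>> move_arm(linear=[[0,0,0],[0,0,0],[0,0,0],[0,0,0],[0,0,0],[0,0,0],[0,0,0],[0,0,0]], angular=[[4,0,0],[8,0,0],[12,0,0],[16,0,0],[20,0,0],[24,0,0],[28,0,0],[28,0,0]], gripper=[44,44,44,44,44,44,44,44])

```text
clock: 3.95
ee_pos: [0.55, -0.1404, 0.082]
orientation: [-0.529, -0.469, 0.529, -0.469]
wrist_force: [3.9, 0.3, -2.0]
width: 0.0463
```

Run:
```python
from h import *
s=manip.read_state(); M=R.from_quat(s["orientation"]).as_matrix(); print(s["ee_pos"],np.degrees(np.arctan2(M[1,1],M[0,1])),s["wrist_torque"],s["width"])
c=shot("wrist"); y=yellow(c,[.55,-.1417,.113],rad=80); print(y)
for z in(.108,.118):print(yellow(c,[.55,-.1417,.113],z,80)[1:])
o=rectify(c,.55,-.1415,21,.111,"pics/r4.png")
```

```text
[ 0.55002277 -0.14042633  0.08199115] -6.9054237255764574 [ 0.02552577 -0.48806624 -0.18334194] 0.04627573753999452
((np.float64(318.99038461538464), np.float64(264.2980769230769)), array([ 0.55121058, -0.14127253]), np.float64(110.27949596935692), np.float64(0.02514236408278442))
(array([ 0.55090837, -0.14392201]), np.float64(110.27949596935692), np.float64(0.026046974317320403))
(array([ 0.55151279, -0.13862305]), np.float64(110.27949596935693), np.float64(0.024237753848248417))
```

View pics/r4.png

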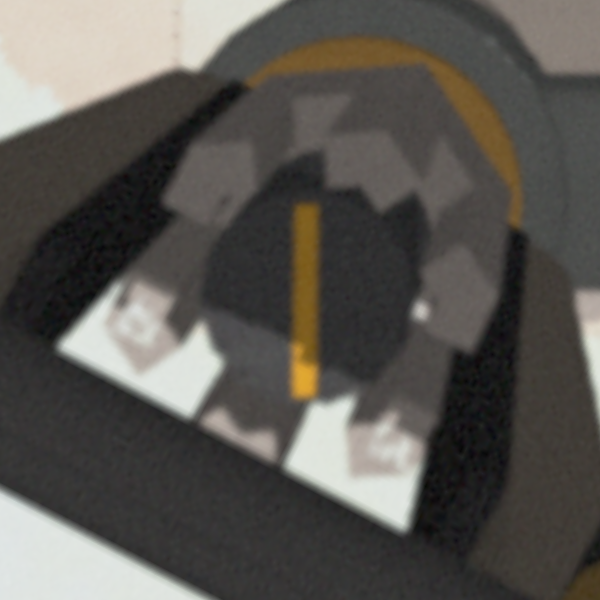

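The gripped view shows the upper slot about 2–3° short of the yellow line, and the line itself at yaw about 110.4°. I'll turn the remaining 2.7° and then open.

>>> move_arm(linear=[[0,0,0],[0,0,0],[0,0,0],[0,0,0]], angular=[[1.5,0,0],[2.7,0,0],[2.7,0,0],[2.7,0,0]], gripper=[44,44,44,44])

```text
clock: 4.33
ee_pos: [0.5501, -0.1405, 0.082]
orientation: [0.539, 0.457, -0.539, 0.457]
wrist_force: [2.0, 0.4, -1.0]
width: 0.0464
```

Run:
```python
from h import *
s=manip.read_state(); M=R.from_quat(s["orientation"]).as_matrix(); print(s["ee_pos"],np.degrees(np.arctan2(M[1,1],M[0,1])),s["wrist_torque"],s["width"],s["wrist_force"])
c=shot("wrist"); y=yellow(c,[.55,-.1417,.113],rad=80); print(y)
o=rectify(c,.55,-.1415,20.5,.111,"pics/r5.png")
```

```text
[ 0.55013223 -0.14045345  0.08198518] -9.403619536589122 [-0.00188925 -0.07226303  0.09673577] 0.04639021209823821 [ 1.98314205  0.4309328  -1.0177057 ]
((np.float64(318.9903381642512), np.float64(264.30434782608694)), array([ 0.55128205, -0.14132664]), np.float64(110.22598706561472), np.float64(0.025385826387752483))
```

View pics/r5.png

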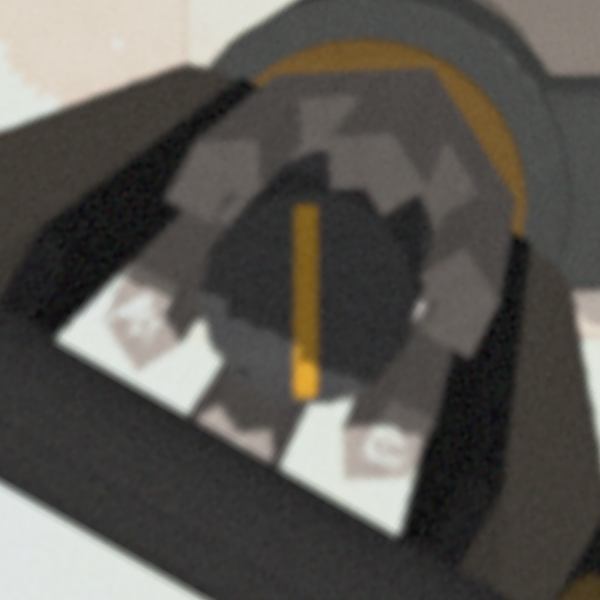

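The nut is near alignment, but parallax makes the last degree or two uncertain. I'll open, lift, and put the camera straight above the spindle to check.

>>> move_arm(linear=[[0,0,0],[0,0,0],[0,0,0],[0,0,0],[0,0,0],[0,0,0],[-25,0,0],[-50,0,0],[-50,18,30],[-50,36,63],[-50,36,63],[-50,36,63]], angular=[[0,0,0],[0,0,0],[0,0,0],[0,0,0],[0,0,0],[0,0,0],[0,0,0],[0,0,0],[-10,0,0],[-20,0,0],[-30,0,0],[-30,0,0]], gripper=[60,91,91,91,91,91,91,91,91,91,91,91])

```text
clock: 5.38
ee_pos: [0.5757, -0.2105, 0.1321]
orientation: [0.408, 0.577, -0.408, 0.578]
wrist_force: [0.2, 1.2, 0.3]
width: 0.0911
```

>>> move_arm(linear=[[0,0,0],[0,0,0]], angular=[[0,0,0],[0,0,0]], gripper=[91,91])

```text
clock: 5.55
ee_pos: [0.5756, -0.2107, 0.1319]
orientation: [0.409, 0.576, -0.409, 0.577]
wrist_force: [1.1, 0.1, -0.0]
width: 0.091
```

Run:
```python
from h import *
s=manip.read_state(); M=R.from_quat(s["orientation"]).as_matrix(); print(s["ee_pos"],np.degrees(np.arctan2(M[1,1],M[0,1])))
c=shot("wrist"); y=yellow(c,[.55,-.1417,.113],rad=60); print(y,c["T"][:3,3])
for z in(.108,.118):print(yellow(c,[.55,-.1417,.113],z,60)[1:])
o=rectify(c,*y[1],20.4,.111,"pics/r6.png",half=.032)
```

```text
[ 0.5755829  -0.21072191  0.1319198 ] 19.266021051880728
((np.float64(314.80434782608694), np.float64(106.97826086956522)), array([ 0.54681159, -0.13313587]), np.float64(116.16969023092061), np.float64(0.005125200869678026)) [ 0.55202087 -0.14145548  0.30186753]
(array([ 0.54667368, -0.13291562]), np.float64(116.16969023092055), np.float64(0.005260883293676282))
(array([ 0.5469495 , -0.13335612]), np.float64(116.16969023092032), np.float64(0.004989518445679807))
```

View pics/r6.png

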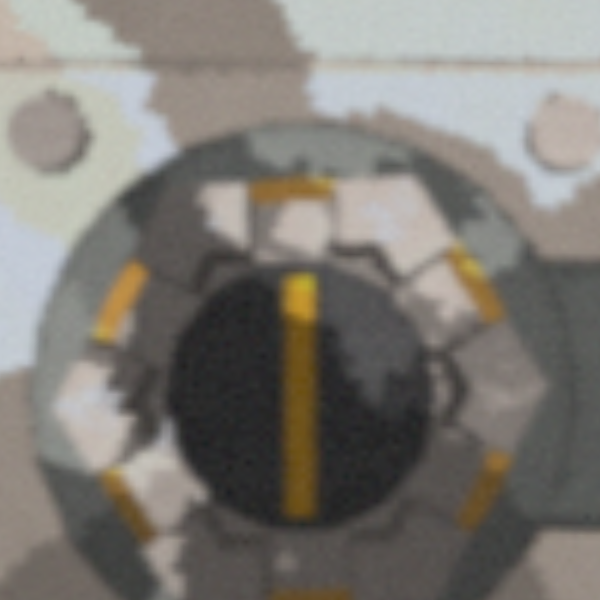

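From straight above, the brass washer shows through all six slots. The top slot is centred at (291,185), the bottom one at (311,595), and the line is vertical at x=300. All three slot axes read +2.7°, so the nut is still 2.7° short. I'll regrip and turn 2.7° more.

>>> move_arm(linear=[[0,0,-36],[0,-1,-73],[0,-1,-73],[0,-1,-73],[0,-1,-73],[25,-1,-73],[50,-1,-73],[50,-1,-73],[50,-1,-73]], angular=[[7,0,0],[14,0,0],[21,0,0],[28.7,0,0],[28.7,0,0],[28.7,0,0],[28.7,0,0],[28.7,0,0],[28.7,0,0]], gripper=[91,91,91,91,91,91,91,91,91])

```text
clock: 6.35
ee_pos: [0.5495, -0.1414, 0.0809]
orientation: [-0.539, -0.458, 0.54, -0.457]
wrist_force: [0.3, -0.3, -0.1]
width: 0.0912
```

>>> move_arm(linear=[[0,0,0],[0,0,0],[0,0,0],[0,0,0],[0,0,0],[0,0,0],[0,0,0],[0,0,0],[0,0,0]], angular=[[0,0,0],[0,0,0],[0,0,0],[0,0,0],[0,0,0],[0,0,0],[0,0,0],[0,0,0],[0,0,0]], gripper=[60,50,44,44,44,44,44,44,44])

```text
clock: 7.1
ee_pos: [0.55, -0.1415, 0.0812]
orientation: [-0.539, -0.458, 0.539, -0.457]
wrist_force: [3.0, -0.0, -0.5]
width: 0.0461
```

Run:
```python
from h import *
s=manip.read_state(); M=R.from_quat(s["orientation"]).as_matrix(); print(s["ee_pos"],np.degrees(np.arctan2(M[1,1],M[0,1])),s["wrist_torque"],s["width"],s["wrist_force"])
```

```text
[ 0.54998167 -0.14148638  0.08115048] -9.362019393023308 [-0.09527174 -0.27564406  0.18892758] 0.04609602035515952 [ 2.9927359  -0.02274806 -0.52272019]
```

>>> move_arm(linear=[[0,0,0],[0,0,0],[0,0,0]], angular=[[1,0,0],[1.6,0,0],[1.6,0,0]], gripper=[44,44,44])

```text
clock: 7.35
ee_pos: [0.55, -0.1415, 0.0811]
orientation: [-0.545, -0.45, 0.546, -0.449]
wrist_force: [0.6, -0.7, -0.8]
width: 0.046
```

>>> move_arm(linear=[[0,0,0],[0,0,0],[0,0,0],[0,0,0],[0,0,0],[0,0,0],[-25,0,0],[-50,0,0],[-50,18,30],[-50,36,63],[-50,36,63],[-50,36,63]], angular=[[0,0,0],[0,0,0],[0,0,0],[0,0,0],[0,0,0],[0,0,0],[0,0,0],[0,0,0],[-10,0,0],[-20,0,0],[-32,0,0],[-32,0,0]], gripper=[60,91,91,91,91,91,91,91,91,91,91,91])

```text
clock: 8.35
ee_pos: [0.5737, -0.2122, 0.1312]
orientation: [0.416, 0.572, -0.416, 0.571]
wrist_force: [-0.8, 0.3, 0.8]
width: 0.091
```

>>> move_arm(linear=[[0,0,0],[0,0,0]], angular=[[0,0,0],[0,0,0]], gripper=[91,91])

```text
clock: 8.52
ee_pos: [0.5736, -0.2125, 0.1311]
orientation: [0.417, 0.571, -0.417, 0.571]
wrist_force: [-0.1, -0.2, 0.1]
width: 0.0909
```

Run:
```python
from h import *
s=manip.read_state(); M=R.from_quat(s["orientation"]).as_matrix(); print(s["ee_pos"],np.degrees(np.arctan2(M[1,1],M[0,1])))
c=shot("wrist")
o=rectify(c,.5502,-.1423,20.4,.111,"pics/r7.png",half=.032)
# brass washer patches seen through slots
f=o.astype(int); m=((f[...,0]>110)&(f[...,0]>f[...,2]*1.8)&(f[...,1]>f[...,2]*1.25)).astype(np.uint8)
n,l,st,ce=cv2.connectedComponentsWithStats(m)
for i in range(1,n):
    if st[i,4]>150:
        v,u=np.nonzero(l==i); d=np.linalg.svd(np.c_[u-u.mean(),v-v.mean()],full_matrices=False)[2][0]
        x,y=ce[i]-300; print(ce[i].round(1),st[i,4],"ang",np.degrees(np.arctan2(-y,x)).round(2),"r",np.hypot(x,y).round(0),"dir",(np.degrees(np.arctan2(-d[1],d[0]))%180).round(2))
```

```text
[ 0.57364231 -0.21247845  0.1310608 ] 17.66629839568914
[297.7  98.5] 1293 ang 90.66 r 202.0 dir 2.29
[479.6 201.1] 1306 ang 28.83 r 205.0 dir 119.91
[121.1 208.3] 1461 ang 152.86 r 201.0 dir 63.17
[300.3 218.9] 2277 ang 89.81 r 81.0 dir 91.24
[299.1 325.8] 172 ang -92.01 r 26.0 dir 104.67
[492. 388.] 765 ang -24.63 r 211.0 dir 68.38
[113.2 392. ] 516 ang -153.78 r 208.0 dir 124.13
```

View pics/r7.png

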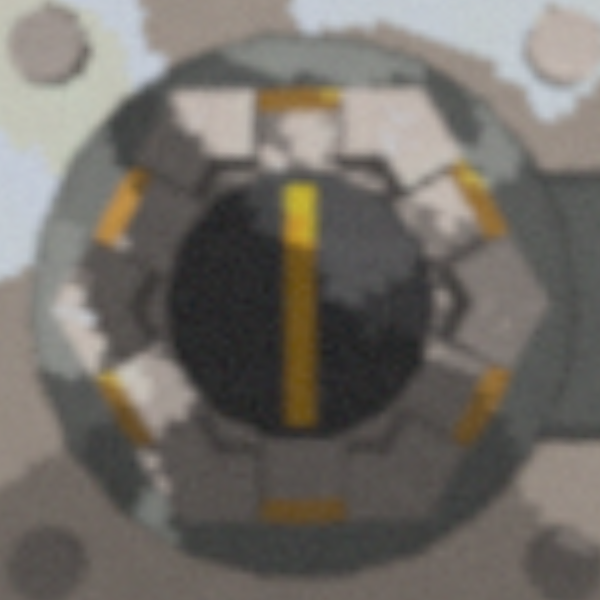

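The top slot is now centred at (298,98) and the bottom one at (304,512), with the line at x=300. That is about 0.8° short, which is within the pin's clearance, so the nut is done. The spindle axis is at (0.5504, -0.1428). Next I look at the red pin.

>>> move_arm(linear=[[-30,0,0],[-45,10,-40],[-45,78,-262],[-45,78,-262],[-45,78,-262],[-45,78,-262],[-45,78,-262],[-45,78,-262],[-45,78,-262],[-45,78,-262],[-45,78,-262],[-45,78,-262]], angular=[[0,0,0],[3,0,0],[7.7,0,0],[7.7,0,0],[7.7,0,0],[7.7,0,0],[7.7,0,0],[7.7,0,0],[7.7,0,0],[7.7,0,0],[7.7,0,0],[7.7,0,0]], gripper=[50,50,50,50,50,50,50,50,50,50,50,50])

```text
clock: 9.57
ee_pos: [0.5685, 0.06, 0.1762]
orientation: [0.455, 0.541, -0.455, 0.541]
wrist_force: [0.6, -0.4, -0.4]
width: 0.0497
```

Run:
```python
from h import *
s=manip.read_state(); M=R.from_quat(s["orientation"]).as_matrix(); print(s["ee_pos"],np.degrees(np.arctan2(M[1,1],M[0,1])))
c=shot("wrist"); f=c["frame"].astype(int); print(c["T"][:3,3])
m=((f[...,2]>1.5*f[...,0])&(f[...,2]>50)).astype(np.uint8)
ct=max(cv2.findContours(m,0,1)[0],key=cv2.contourArea)
b=cv2.minAreaRect(np.array([onz(c,*p[0],.018)[:2]*1e3 for p in ct],'f4')); print("rest",b)
m=((f[...,0]>70)&(f[...,0]>2*f[...,1])&(f[...,0]>2*f[...,2])).astype(np.uint8)
ct=max(cv2.findContours(m,0,1)[0],key=cv2.contourArea); print(cv2.contourArea(ct))
P=np.array([onz(c,*p[0],.068)[:2]*1e3 for p in ct],'f4'); print("red",cv2.minAreaRect(P))
rectify(c,.56,.13,10,.03,"pics/r8.png",half=.07)
```

```text
[0.5685381  0.05998068 0.17617486] 9.84945853423594
[0.55687503 0.13220791 0.34617185]
rest ((555.4098510742188, 132.19485473632812), (57.78054428100586, 107.05558013916016), 9.907852172851562)
209.0
red ((559.8057250976562, 109.51918029785156), (8.787771224975586, 22.94072723388672), 9.923954963684082)
```

View pics/r8.png

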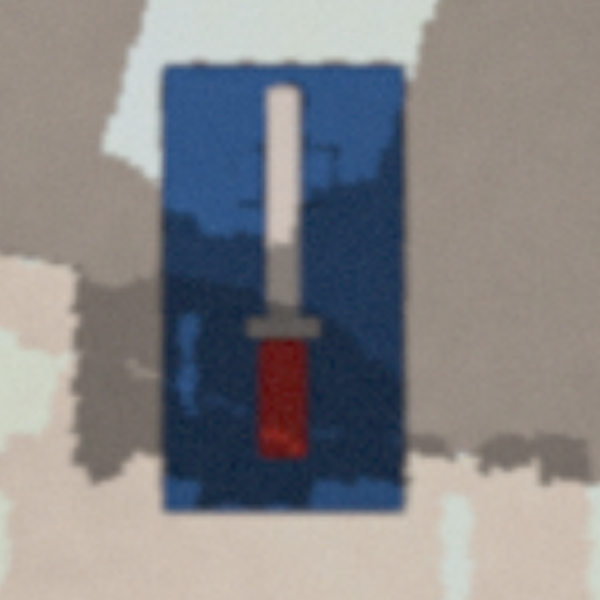

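The red plate's top is at (559.8, 109.5) mm with yaw 9.9°. It sits at (282,400) in the rectified view, with the collar at y≈325 and the tip at y≈83, so the shank is 54 mm as given. I'll grasp it.

>>> move_arm(linear=[[0,0,-30],[30,0,-50],[70,0,-50],[110,0,-50],[130,0,-50],[137,0,-50],[137,0,-50],[137,0,-50]], angular=[[0,0,0],[0,0,0],[0,0,0],[0,0,0],[0,0,0],[0,0,0],[0,0,0],[0,0,0]], gripper=[50,50,50,50,50,50,50,50])

```text
clock: 10.28
ee_pos: [0.5611, 0.1084, 0.0404]
orientation: [0.456, 0.54, -0.455, 0.541]
wrist_force: [0.9, 0.8, 0.2]
width: 0.05
```

>>> move_arm(linear=[[0,0,0],[0,0,0],[0,0,0],[0,0,0],[0,0,0],[0,0,0],[0,0,0],[0,0,0]], angular=[[0,0,0],[0,0,0],[0,0,0],[0,0,0],[0,0,0],[0,0,0],[0,0,0],[0,0,0]], gripper=[30,15,5,5,5,5,5,5])

```text
clock: 10.95
ee_pos: [0.561, 0.1084, 0.0406]
orientation: [0.456, 0.541, -0.455, 0.541]
wrist_force: [-1.3, 0.5, 2.2]
width: 0.0096
```

>>> move_arm(linear=[[-10,0,0],[-30,0,0],[-60,0,0],[-100,0,0],[-121,0,0],[-121,0,0]], angular=[[0,0,0],[0,0,0],[0,0,0],[0,0,0],[0,0,0],[0,0,0]], gripper=[5,5,5,5,5,5])

```text
clock: 11.45
ee_pos: [0.5649, 0.1085, 0.1687]
orientation: [0.458, 0.537, -0.453, 0.544]
wrist_force: [1.3, -0.6, 1.0]
width: 0.0098
```

>>> move_arm(linear=[[0,-10,40],[0,-36.6,354],[0,-36.6,354],[0,-36.6,354],[0,-36.6,354],[0,-36.6,354],[0,-36.6,354],[0,-36.6,354],[0,-36.6,354],[0,-36.6,354],[0,-36.6,354],[0,-36.6,354]], angular=[[0,0,0],[-5,0,0],[-10.6,0,0],[-10.6,0,0],[-10.6,0,0],[-10.6,0,0],[-10.6,0,0],[-10.6,0,0],[-10.6,0,0],[-10.6,0,0],[-10.6,0,0],[-10.6,0,0]], gripper=[5,5,5,5,5,5,5,5,5,5,5,5])

```text
clock: 12.45
ee_pos: [0.5886, -0.2455, 0.1683]
orientation: [0.406, 0.578, -0.401, 0.584]
wrist_force: [-0.0, 0.1, -0.1]
width: 0.0098
```

```bash
cat >> h.py <<'E'
S=np.array([.5504,-.1428]); HY=np.radians(110.4)
def report():  # pin pose in the hole frame: x,y of TCP (mm) rel. spindle, yaw err, z
    s=manip.read_state(); M=R.from_quat(s["orientation"]).as_matrix()
    d=np.array(s["ee_pos"][:2])-S; yh=np.array([np.cos(HY),np.sin(HY)]); xh=np.array([yh[1],-yh[0]])
    fw=np.array(s["wrist_force"]); 
    print("t",round(s["clock"],2),"x,y mm",(d@xh*1e3).round(2),(d@yh*1e3).round(2),"z",(s["ee_pos"][2]*1e3).round(2),"yaw",np.degrees(np.arctan2(M[1,1],M[0,1])).round(2),
     "down",M[:,0].round(4),"Fxyz hole",(fw[:2]@xh).round(1),(fw[:2]@yh).round(1),fw[2].round(1),"w",(s["width"]*1e3).round(2))
    print("tool shift for world +hole-x,+hole-y,+z 1mm:",(M.T@np.r_[xh,0]).round(3),(M.T@np.r_[yh,0]).round(3),(M.T@[0,0,1]).round(3))
E
python3 - <<'E'
from h import *
report(); t=load("top"); print("drum",onz(t,597/1.25,257/1.25,.11),"dish",onz(t,558/1.25,216/1.25,.03))
E
```

```text
Traceback (most recent call last):
  File "h.py", line 48, in report
    "down",M[:,0].round(4),"Fxyz hole",(fw[:2]@xh).round(1),(fw[:2]@yh).round(1),fw[2].round(1),"w",(s["width"]*1e3).round(2))
                                                                                                    ^^^^^^^^^^^^^^^^^^^^^^
AttributeError: 'float' object has no attribute 'round'
```

```bash
sed -i 's/(s\["width"\]\*1e3).round(2)/round(s["width"]*1e3,2)/' h.py
cat >> h.py <<'E'
def fixrot(yaw): # rotation vector (deg, tool) to point exactly down with tool y at yaw
    s=manip.read_state(); M=R.from_quat(s["orientation"]); a=np.radians(yaw)
    y=np.array([np.cos(a),np.sin(a),0]); x=np.array([0,0,-1.]); G=R.from_matrix(np.c_[x,y,np.cross(x,y)])
    return np.degrees((M.inv()*G).as_rotvec()).round(2)
E
python3 - <<'E'
from h import *
report(); print(fixrot(20.4)); t=load("top"); print("drum",onz(t,597/1.25,257/1.25,.11),"dish",onz(t,558/1.25,216/1.25,.03))
E
```

```text
t 12.45 x,y mm -0.01 -109.54 z 168.26 yaw 20.4 down [ 0.0111  0.0012 -0.9999] Fxyz hole -0.0 0.1 -0.1 w 9.82
tool shift for world +hole-x,+hole-y,+z 1mm: [ 0.011  1.    -0.   ] [-0.003 -0.    -1.   ] [-1.     0.011  0.003]
[-0.    0.16 -0.62]
drum [ 0.54265969 -0.4780199   0.11      ] dish [ 0.66924556 -0.4071585   0.03      ]
```

>>> move_arm(linear=[[20,0,1.5],[40,-0.5,1.5],[59,-0.7,1.5],[59,-0.7,1.5],[59,-0.7,1.5],[59,-0.7,1.5]], angular=[[0,0.16,-0.62],[0,0.16,-0.62],[0,0.16,-0.62],[0,0.16,-0.62],[0,0.16,-0.62],[0,0.16,-0.62]], gripper=[5,5,5,5,5,5])

```text
clock: 12.95
ee_pos: [0.5898, -0.2464, 0.1106]
orientation: [0.403, 0.58, -0.403, 0.581]
wrist_force: [0.0, 0.2, -0.2]
width: 0.0095
```

Run:
```python
from h import *
report(); c=shot("wrist")
cc=S-.02*np.array([np.cos(HY),np.sin(HY)])
rectify(c,*cc,20.4,.1,"pics/r9.png",half=.06)
print(c["T"][:3,3], proj(c,[*S,.111]))
```

```text
t 12.95 x,y mm 0.8 -110.84 z 110.57 yaw 20.47 down [ 1.3e-03 -7.0e-04 -1.0e+00] Fxyz hole 0.1 0.2 -0.2 w 9.51
tool shift for world +hole-x,+hole-y,+z 1mm: [0.001 1.    0.001] [-0.001  0.001 -1.   ] [-1.     0.001  0.001]
[ 0.56462657 -0.17763616  0.28047932] [315.94964177  51.27104151]
```

View pics/r9.png

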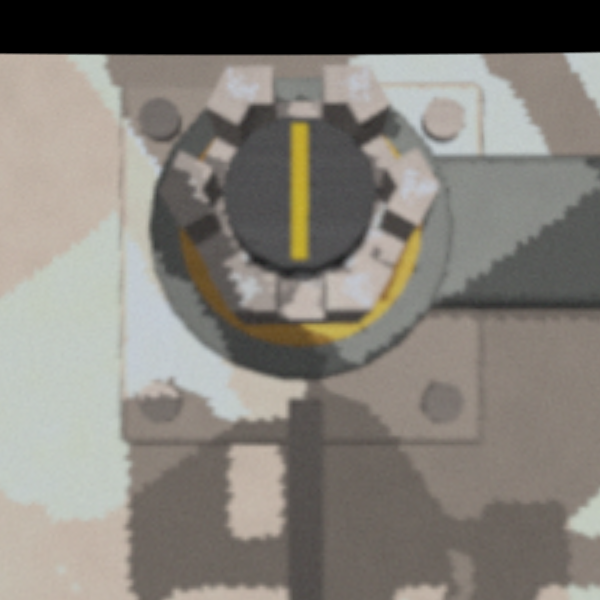

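Shank (x=305.5) against line (x=299.5) at 0.2 mm/px gives 1.2 mm of lateral correction. The tip is at y=400 px, i.e. 40 mm from the spindle. I'll correct that and advance into the slot, stopping short of the spindle.

>>> move_arm(linear=[[1,-1.2,0],[1,-1.2,-5],[1,-1.2,-10],[1,-1.2,-16],[1,-1.2,-20],[1,-1.2,-22.5],[1,-1.2,-22.5]], angular=[[0,0,0],[0,0,0],[0,0,0],[0,0,0],[0,0,0],[0,0,0],[0,0,0]], gripper=[5,5,5,5,5,5,5])

```text
clock: 13.58
ee_pos: [0.5809, -0.2255, 0.11]
orientation: [0.403, 0.58, -0.403, 0.582]
wrist_force: [-0.7, -0.8, 0.4]
width: 0.0098
```

```bash
python3 -c "
from h import *
report(); print(fixrot(20.4))"
```

```text
t 13.58 x,y mm -0.23 -88.14 z 110.05 yaw 20.48 down [ 0.002  -0.0011 -1.    ] Fxyz hole -1.0 -0.5 0.4 w 9.76
tool shift for world +hole-x,+hole-y,+z 1mm: [0.001 1.    0.001] [-0.002  0.001 -1.   ] [-1.     0.001  0.002]
[ 0.08  0.1  -0.09]
```

>>> move_arm(linear=[[0.4,-0.1,-1],[0.4,-0.1,-2],[0.4,-0.1,-3],[0.4,-0.1,-4],[0.4,-0.1,-4]], angular=[[0,0,0],[0,0,0],[0,0,0],[0,0,0],[0,0,0]], gripper=[5,5,5,5,5])

```text
clock: 14.0
ee_pos: [0.5799, -0.223, 0.1101]
orientation: [0.403, 0.579, -0.404, 0.583]
wrist_force: [1.2, -4.4, -1.7]
width: 0.01
```

```bash
python3 -c "
from h import *
report(); print(manip.read_state()['wrist_torque'])"
```

```text
t 14.0 x,y mm -0.3 -85.5 z 110.08 yaw 20.48 down [ 0.0036 -0.0038 -1.    ] Fxyz hole -0.4 -4.5 -1.7 w 9.98
tool shift for world +hole-x,+hole-y,+z 1mm: [0.002 1.    0.001] [-0.005  0.001 -1.   ] [-1.     0.002  0.005]
[-1.12291472 -0.33399362 -0.00643049]
```

The tip touches the spindle as predicted, at y -85.5 against -85.9, with 4.5 N. The hole is not at this height. I'll sweep down with light pressure.

>>> move_arm(linear=[[0.4,0,-1.4],[0.8,0,-1.4],[1.2,0,-1.4],[1.6,0,-1.4],[2.0,0,-1.4],[2.4,0,-1.4],[2.4,0,-1.4]], angular=[[0,0,0],[0,0,0],[0,0,0],[0,0,0],[0,0,0],[0,0,0],[0,0,0]], gripper=[5,5,5,5,5,5,5])

```text
clock: 14.58
ee_pos: [0.5797, -0.2218, 0.108]
orientation: [0.403, 0.579, -0.403, 0.583]
wrist_force: [0.0, 0.0, 0.2]
width: 0.0097
```

```bash
python3 -c "
from h import *
report(); print(manip.read_state()['wrist_torque'],fixrot(20.4))"
```

```text
t 14.58 x,y mm -0.06 -84.27 z 107.96 yaw 20.46 down [ 0.0043 -0.0036 -1.    ] Fxyz hole 0.0 -0.0 0.2 w 9.71
tool shift for world +hole-x,+hole-y,+z 1mm: [0.003 1.    0.001] [-0.005  0.001 -1.   ] [-1.     0.003  0.005]
[-0.00405696  0.10999003 -0.05021332] [ 0.06  0.28 -0.16]
```

The force dropped to zero and the tip advanced, so it has found the hole at shank height ≈97.4 mm. I'll push on gently.

>>> move_arm(linear=[[0,0,-1],[0,0,-2],[0,0,-3],[0,0,-4],[0,0,-5],[0,0,-6],[0,0,-6]], angular=[[0,0.2,-0.1],[0,0.28,-0.16],[0,0.28,-0.16],[0,0.28,-0.16],[0,0.28,-0.16],[0,0.28,-0.16],[0,0.28,-0.16]], gripper=[5,5,5,5,5,5,5])

```text
clock: 15.17
ee_pos: [0.5773, -0.2161, 0.1074]
orientation: [0.403, 0.581, -0.403, 0.581]
wrist_force: [0.7, -2.6, -7.0]
width: 0.0094
```

```bash
python3 -c "
from h import *
report(); print(manip.read_state()['wrist_torque'],fixrot(20.4))"
```

```text
t 15.17 x,y mm -0.32 -78.06 z 107.38 yaw 20.46 down [-6.e-04 -1.e-04 -1.e+00] Fxyz hole -0.3 -2.7 -7.0 w 9.41
tool shift for world +hole-x,+hole-y,+z 1mm: [-0.001  1.     0.001] [ 0.     0.001 -1.   ] [-1.    -0.001 -0.   ]
[-0.80729541 -0.27698474 -0.02976932] [ 0.06 -0.01  0.03]
```

>>> move_arm(linear=[[0.5,0,0],[1,0,0],[1,0,-1],[1,0,-3],[1,0,-5],[1,0,-7],[1,0,-8],[1,0,-8]], angular=[[0,0,0],[0,0,0],[0,0,0],[0,0,0],[0,0,0],[0,0,0],[0,0,0],[0,0,0]], gripper=[5,5,5,5,5,5,5,5])

```text
clock: 15.83
ee_pos: [0.5745, -0.2082, 0.1065]
orientation: [0.403, 0.581, -0.403, 0.581]
wrist_force: [0.4, -0.2, -0.9]
width: 0.0099
```

```bash
python3 -c "
from h import *
report(); print(manip.read_state()['wrist_torque'],fixrot(20.4))"
```

```text
t 15.83 x,y mm -0.25 -69.73 z 106.5 yaw 20.48 down [-6.e-04 -0.e+00 -1.e+00] Fxyz hole 0.3 -0.3 -0.9 w 9.93
tool shift for world +hole-x,+hole-y,+z 1mm: [-0.001  1.     0.001] [ 0.     0.001 -1.   ] [-1.    -0.001 -0.   ]
[-0.0706858  -0.01117277 -0.00856607] [ 0.08 -0.01  0.03]
```

>>> move_arm(linear=[[0.1,0,-3],[0.1,0,-6],[0.1,0,-9],[0.1,0,-12],[0.1,0,-15],[0.1,0,-18],[0.1,0,-20],[0.1,0,-22],[0.1,0,-24],[0.1,0,-24]], angular=[[0,0,0],[0,0,0],[0,0,0],[0,0,0],[0,0,0],[0,0,0],[0,0,0],[0,0,0],[0,0,0],[0,0,0]], gripper=[5,5,5,5,5,5,5,5,5,5])

```text
clock: 16.67
ee_pos: [0.5659, -0.1854, 0.1064]
orientation: [0.403, 0.581, -0.403, 0.581]
wrist_force: [0.3, -0.0, -0.5]
width: 0.0099
```

```bash
python3 -c "
from h import *
report(); print(manip.read_state()['wrist_torque'],fixrot(20.4))"
```

```text
t 16.67 x,y mm -0.27 -45.32 z 106.37 yaw 20.49 down [-7.e-04  2.e-04 -1.e+00] Fxyz hole 0.3 -0.2 -0.5 w 9.93
tool shift for world +hole-x,+hole-y,+z 1mm: [-0.001  1.     0.002] [ 0.     0.002 -1.   ] [-1.    -0.001 -0.   ]
[-0.07124913  0.00771549 -0.05594622] [ 0.09 -0.02  0.03]
```

>>> move_arm(linear=[[0,0,-1],[0,0,-2],[0,0,-3],[0,0,-4],[0,0,-5],[0,0,-6],[0,0,-7],[0,0,-7]], angular=[[0,0,0],[0,0,0],[0,0,0],[0,0,0],[0,0,0],[0,0,0],[0,0,0],[0,0,0]], gripper=[5,5,5,5,5,5,5,5])

```text
clock: 17.33
ee_pos: [0.5641, -0.1803, 0.1066]
orientation: [0.402, 0.58, -0.404, 0.582]
wrist_force: [2.4, -5.7, -3.4]
width: 0.0094
```

```bash
python3 -c "
from h import *
report(); print(manip.read_state()['wrist_torque'],fixrot(20.4))"
```

```text
t 17.33 x,y mm -0.25 -39.87 z 106.56 yaw 20.5 down [ 0.001 -0.003 -1.   ] Fxyz hole 0.3 -6.2 -3.4 w 9.4
tool shift for world +hole-x,+hole-y,+z 1mm: [-0.     1.     0.002] [-0.003  0.002 -1.   ] [-1.    -0.     0.003]
[-1.16435099 -0.3265862   0.03368462] [0.1  0.18 0.  ]
```

Contact came at y=-39.87, where the collar should be home. I'll press a little firmer to confirm that it's seated.

>>> move_arm(linear=[[0,0,-2],[0,0,-2.5],[0,0,-3],[0,0,-3]], angular=[[0,0,0],[0,0,0],[0,0,0],[0,0,0]], gripper=[5,5,5,5])

```text
clock: 17.67
ee_pos: [0.564, -0.1801, 0.1068]
orientation: [0.401, 0.578, -0.405, 0.584]
wrist_force: [4.5, -8.1, -5.9]
width: 0.0097
```

Run:
```python
from h import *
report(); print(manip.read_state()['wrist_torque'])
c=shot("wrist"); cc=S-.02*np.array([np.cos(HY),np.sin(HY)])
rectify(c,*cc,20.4,.1,"pics/r10.png",half=.05)
```

```text
t 17.67 x,y mm -0.27 -39.68 z 106.76 yaw 20.49 down [ 0.004  -0.0083 -1.    ] Fxyz hole 1.4 -9.2 -5.9 w 9.73
tool shift for world +hole-x,+hole-y,+z 1mm: [0.001 1.    0.002] [-0.009  0.002 -1.   ] [-1.     0.001  0.009]
[-1.81718999 -0.69634521  0.02723067]
```

View pics/r10.png

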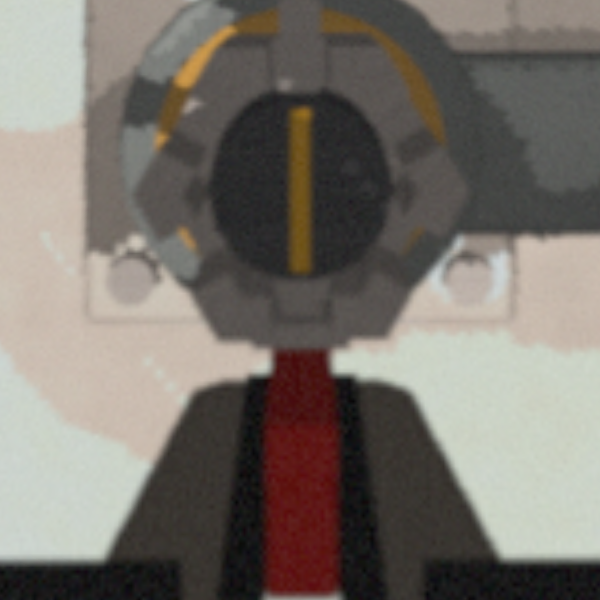

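The shank comes out of the rear slot at (300,50), the red plate is at (302,450), and the collar is flush on the nut's front flat at y≈340. A firmer push (9 N) moved it only 0.2 mm. I'll ease the push, open and lift away.

>>> move_arm(linear=[[0,0,-1],[0,0,-1],[0,0,-1],[0,0,-1],[0,0,-1],[0,0,-1]], angular=[[0,0,0],[0,0,0],[0,0,0],[0,0,0],[0,0,0],[0,0,0]], gripper=[5,20,36,36,36,36])

```text
clock: 18.22
ee_pos: [0.5636, -0.1789, 0.1068]
orientation: [0.402, 0.578, -0.405, 0.584]
wrist_force: [-0.1, -0.7, 0.0]
width: 0.0361
```

>>> move_arm(linear=[[0,0,0],[-8,0,1],[-30,0,1],[-60,0,1],[-80,0,1],[-80,0,1],[-80,0,1]], angular=[[0,0,0],[0,0,0],[0,0,0],[0,0,0],[0,0,0],[0,0,0],[0,0,0]], gripper=[36,36,36,36,36,36,36])

```text
clock: 18.8
ee_pos: [0.5646, -0.1796, 0.1886]
orientation: [0.402, 0.577, -0.404, 0.585]
wrist_force: [-0.3, -0.1, 0.0]
width: 0.0365
```

Run:
```python
from h import *
report()
c=shot("wrist"); cc=S-.02*np.array([np.cos(HY),np.sin(HY)])
rectify(c,*cc,20.4,.1,"pics/r11.png",half=.06)
s=shot("scene"); o=cv2.imread("pics/r11.png"); x,y=map(int,proj(s,[*S,.1]))
z=cv2.resize(s["frame"][y-30:y+40,x-25:x+25,::-1],None,fx=5,fy=5,interpolation=cv2.INTER_CUBIC)
im=np.zeros((600,800,3),np.uint8); o=cv2.resize(o,(540,540)); im[:540,:540]=o; im[:350,545:795]=z; cv2.imwrite("pics/f12.png",im)
```

```text
t 18.8 x,y mm 0.45 -39.47 z 188.64 yaw 20.51 down [ 0.007  -0.0096 -0.9999] Fxyz hole -0.3 0.0 0.0 w 36.5
tool shift for world +hole-x,+hole-y,+z 1mm: [0.003 1.    0.002] [-0.011  0.002 -1.   ] [-1.     0.003  0.011]
```

Run:
```python
from h import *
c=load("wrist"); f=c["frame"].astype(int)
m=((f[...,0]>60)&(f[...,0]>2*f[...,1])&(f[...,0]>2*f[...,2])).astype(np.uint8)
ct=max(cv2.findContours(m,0,1)[0],key=cv2.contourArea)
yh=np.array([np.cos(HY),np.sin(HY)]); xh=np.array([yh[1],-yh[0]])
P=np.array([onz(c,*p[0],.134)[:2]-S for p in ct])*1e3; Q=np.c_[P@xh,P@yh].astype('f4'); print("area px",cv2.contourArea(ct),cv2.minAreaRect(Q),Q.min(0),Q.max(0))
for n in("top","scene"):
    k=shot(n); g=k["frame"].astype(int); r=((g[...,0]>60)&(g[...,0]>2*g[...,1])&(g[...,0]>2*g[...,2]))
    u0,v0=proj(k,[*(S-.039*yh),.125]); V,U=np.nonzero(r); q=np.hypot(U-u0,V-v0)<20; print(n,(u0,v0),U[q].mean() if q.any() else None,V[q].mean() if q.any() else None,q.sum())
```

```text
area px 275.0 ((0.30336904525756836, -35.814666748046875), (6.7212653160095215, 30.335180282592773), 0.12569504976272583) [ -3.025949 -50.987755] [  3.6953   -20.641764]
top (np.float64(383.5456392496142), np.float64(192.95336556274023)) None None 0
scene (np.float64(257.55215760659615), np.float64(179.4187924051404)) 255.2 179.4 10
```

```bash
python3 -c "
from h import *
print(ticket.job_done())"
```

```text
the job is handed in; nothing more can be done
None
```

I tightened the castle nut clockwise by about 30° to the next slot and pushed the red pin through slot and hole until its collar seated. The job was handed in at about 19 s of the 67 s allowed.

- **Nut:** I turned it in two grips. After the first, an overhead view showed it still 2.7° short, so I regripped and turned a little more. The overhead view after that showed the slot about 0.8° short of the yellow line, within the pin's clearance. I didn't go past the slot or back off.
- **Hole height:** the pin first touched the spindle about 2–3 mm too high. Sweeping down with about 4.5 N found the hole, which lies near 96 mm, about 4–5 mm below nominal. The vertical force reached about 7 N partway in, and I lowered the pin to clear it.
- **Seating:** the collar stopped where expected, and pressing to 9 N moved it only 0.2 mm. The last picture I viewed, taken before release, showed the shank out of the far slot and the collar flush on the flat.
- **After release:** by measurement, the red plate's rear edge is 51.0 mm from the spindle axis (51 expected), its yaw is off by 0.1°, and it is 0.3 mm sideways. The wrist force is about zero.

**Checks that failed or disagreed:**
- The picture limit was used up, so the state after release was checked by numbers only.
- The red plate could not be picked out in the top camera at the end, and I did not look into why; the scene camera found it within 2 px of the expected place.
- Visual estimates of the spindle's height disagreed by about 4 mm, so I relied on feel.

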